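# Put left- and right-hand gel-tank brackets in their own trays

### The arm

A 7-joint arm with a two-finger parallel gripper is mounted at the origin on the work surface. World frame = base frame: x ahead of the robot, y to its left, z up, the work surface at z = 0. Lengths are in m, angles in rad, forces in N, time in s.
With the tool pointing down it reaches from about 0.425 to 0.925 m from the base axis. Payload 6.8 kg.
Tool frame: the origin (TCP) lies between the finger pads; the fingertips stand 11 mm ahead of it and the grasp point (between the pads) lies 8 mm behind it; z points along the fingers, y is the line along which they close (so a half turn about z gives the same grasp; the last joint's range is limited). The gripper opens to 85 mm and grips with 20 to 120 N. Pads are 22 mm wide; open, the fingers measure 114 mm over their backs; the gripper's body (76 mm by 85 mm) begins 54 mm behind the grasp point. The pads swing forward as they close: fully open they stand 13 mm farther back than shut.
Start: joints at [-1.24, 0.477, 0.022, 1.555, -0.011, 1.109, -0.083], TCP at [0.287, 0.611, 0.212] pointing down, gripper open.
Joint ranges: [-2.96, 2.96], [-0.34, 2.1], [-1.41, 1.46], [0.24, 2.44], [-1.37, 4.51], [0.17, 1.92], [-2.96, 2.96]. Speed limits (rad/s): [2.39, 2.39, 3.14, 3.14, 3.14, 3.14, 3.14].

### API

Orientations are given as a rotation vector (axis times angle).
In Python, from bench import r gives the robot as it stands.
- The arm moves only by the tool send_rows, never from a script. Its argument "deltas" is a list of rows, each an object of numbers: "dx", "dy", "dz": the shift along the world's x, y, z in mm; "rx", "ry", "rz": the turn, a rotation vector about the world's x, y, z in degrees. A call has 1 to 5 rows; each row is the pose to reach, as a shift and turn from the pose commanded when the call began; what a row does not reach only later rows make up. A row lasts 1/12 s, in which the tool goes at most 41.7 mm and 7.16 degrees, less where a joint would pass 70% of its speed; a pose out of reach is approached as far as the arm can. A call with a gripper value outside its range is refused whole. "jaw" is the finger opening in mm, from 0 to 85.4, set as the call begins (left out, the last holds). The fingers move at their own pace and stop on an object; "newtons" is the grip in N (left out, the last holds). Time passes only in rows, so rows that repeat a pose let the fingers close. It gives the time, the measured TCP pose, the force, the opening and the grip force at its end, in the units of the state.
- r.get_obs(): the state, without advancing time (a new reading comes with each control period).
- r.grab_frame(name): name is "scene" or "top" or "wrist"; returns a dict with "frame" (480x640x3 uint8, blue, green, red), "z_map" (480x640 float32, m along the optical axis (not along the pixel's ray), 0 where there is no reading), "vertical_fov" (degrees; the focal length in pixels is half the picture's height over the tangent of half this angle, whatever the lens; pixels are square), "cx", "cy" (the principal point, pixels), "xyz" and "orientation" of the camera in the world. Camera axes: x right, y down, z forward; pixel columns grow to the right and rows downward; lengths in m; the calibration is good to about 2 mm. A picture is of the moment at which its call begins.
- r.hand_in(): hands the job in; it is judged then, once.
The state is a dict: "clock": time; "joints": joint angles; "qvel": joint speeds; "tau": joint torques, N m; "tcp_pos": TCP position; "orientation": TCP orientation; "contact_force": force on the tool from outside, world axes, zero at the start; "moment": the same for the moment, N m; "grip_width": finger opening in m; "gripper_force": force on a finger pad.
Only numpy, scipy, OpenCV 4.12 (cv2) and the standard library are available. Lean on these libraries where they do the work, as an engineer would, in place of code of your own. Each camera call takes 0.05 s, during which the arm holds its last target. There are 200 camera calls.

### The job

Put away the two L-shaped blue gel-tank brackets, which are mirror images of each other: the left-hand one into the aluminium tray whose black silhouette shows the left-hand shape, the right-hand one into the tray whose silhouette shows the right-hand shape. Set each down gently, do not drop it, so that it lies flat on the tray's floor with its brass post up. The blue T-shaped and straight pieces and the other things on the bench are not part of the job.

Things in the scene. Friction and masses are not known exactly. Their poses are not given: they have to be found in the camera images.
- left_bracket_mid (a point): Left-hand bracket: loose blue acrylic L, 30 mm high, 80 g. Point: centre of its bar, 15 mm up. Bar 90 mm along x, 16 mm wide; at its +x end a 16 mm wide foot juts 30 mm to +y (spans x -45..45, y -8..38). Brass post, 12 mm across, 16 mm high, on the foot. From above, foot at the bar's far end, the foot points left; the right-hand one is its mirror image. z up, any yaw.
- right_bracket_mid (a point): Right-hand bracket: loose blue acrylic L, 30 mm high, 80 g. Point: centre of its bar, 15 mm up. Bar 90 mm along x, 16 mm wide; at its +x end a 16 mm wide foot juts 30 mm to -y (spans x -45..45, y -38..8). Brass post, 12 mm across, 16 mm high, on the foot. From above, foot at the bar's far end, the foot points right; the left-hand one is its mirror image. z up, any yaw.
- left_tray_floor (a point): Fixed aluminium tray for the left-hand bracket. Point: centre of its inner floor (4 mm above the bench). Inside 140 x 140 mm, walls 4 mm thick, 18 mm high from the bench; x, y along its sides, z up. Past its +x wall (far from robot) a flat ledge bears a fixed black full-size silhouette, 4 mm thick, of the left-hand bracket. It may stand on either side.
- right_tray_floor (a point): Fixed aluminium tray for the right-hand bracket. Point: centre of its inner floor (4 mm above the bench). Inside 140 x 140 mm, walls 4 mm thick, 18 mm high from the bench; x, y along its sides, z up. Past its +x wall (far from robot) a flat ledge bears a fixed black full-size silhouette, 4 mm thick, of the right-hand bracket. It may stand on either side.
Not all that is in view belongs to the job. What is shaped like the part that bears right_bracket_mid but brown is not meant.

How it is judged:
By the outcome, as a careful person would: the job done as asked, in the order asked, and still so for the second after the job is handed in, with the robot touching nothing.
It also fails if it takes over 51 s, if anything falls off the work surface, if the arm or the gripper's body presses on something with over 40 N, if the wrist force passes 120 N, or if a joint passes its speed limit or range.

## Working session

There is one attempt and no reset: what is moved stays moved. The work goes in short steps, Python scripts to look and compute and a tool call to move; the robot and the scene stay as the last step left them, time stands still between calls to the robot, and variables do not carry over. Pictures are saved under pics/ and viewed, at most 10 in all, crops included, and the job is handed in when it is done.

Besides the shell and the picture viewer there is one more tool, called after "Request:" by a JSON object that holds its "fn" and its "kwargs", one argument or row to a line. send_rows: Moves the arm, as the interface text tells. Its arguments: {"type":"object","properties":{"deltas":{"type":"array","items":{"type":"object","properties":{"dx":{"type":"number"},"dy":{"type":"number"},"dz":{"type":"number"},"rx":{"type":"number"},"ry":{"type":"number"},"rz":{"type":"number"}}}},"jaw":{"type":"number"},"newtons":{"type":"number"}},"required":["deltas"]}

```bash
mkdir -p pics
cat > h.py <<'E'
import numpy as np, cv2
from scipy.spatial.transform import Rotation as R
from bench import r
def cloud(name):
    f=r.grab_frame(name); z=f["z_map"]; h,w=z.shape
    fl=h/2/np.tan(np.radians(f["vertical_fov"])/2)
    u,v=np.meshgrid(np.arange(w),np.arange(h))
    p=np.stack([(u-f["cx"])/fl*z,(v-f["cy"])/fl*z,z],-1)
    o=np.array(f["orientation"]); 
    P=p@R.from_rotvec(o).as_matrix().T+np.array(f["xyz"])
    P[z==0]=np.nan
    return f["frame"],P,f
E
python3 - <<'E'
from h import *
for n in("top","scene"):
    im,P,f=cloud(n); cv2.imwrite(f"pics/{n}0.png",im); np.savez(f"{n}0.npz",im=im,P=P)
    print(n,f["xyz"],f["orientation"],f["vertical_fov"])
o=r.get_obs();print(o["clock"],o["tcp_pos"],o["orientation"],o["grip_width"])
E
```

```text
top [ 0.39274951 -0.00427803  0.90772866] [-2.14999683  2.18170985 -0.09405881] 57.43855153517411
scene [ 0.86304083 -0.51388055  0.6266829 ] [-2.22485313 -0.69215288  0.33538064] 55.05283554212938
0.1 [0.28651777 0.61053008 0.21101462] [-6.83596673e-01 -3.06606701e+00  2.62864543e-03] 0.08550642026399549
```

View pics/top0.png

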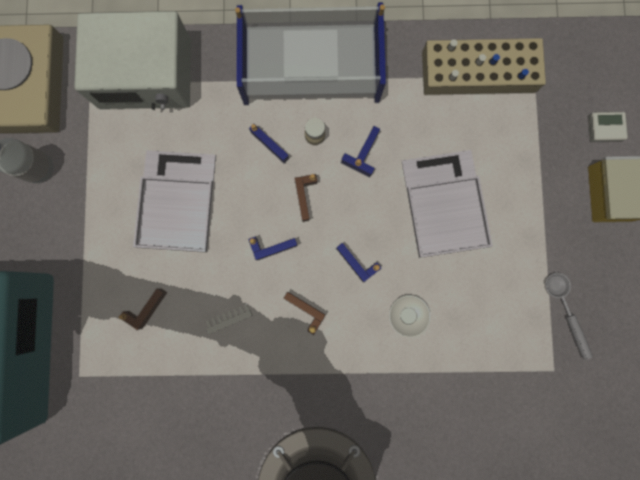

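Run:
```python
from h import *
d=np.load("top0.npz");im,P=d["im"],d["P"]
cv2.imwrite("pics/c1.png",cv2.resize(im[110:350,110:510],None,fx=2,fy=2,interpolation=cv2.INTER_CUBIC))
hsv=cv2.cvtColor(im,cv2.COLOR_BGR2HSV)
m=((hsv[...,0]>105)&(hsv[...,0]<130)&(hsv[...,1]>120)).astype(np.uint8)
n,l,s,c=cv2.connectedComponentsWithStats(m)
for i in range(1,n):
    if s[i,4]<150: continue
    q=P[l==i]; q=q[np.isfinite(q[:,2])]
    print(i,c[i],s[i],np.median(q,0).round(4))
print("bench z",np.nanmedian(P[340:360,120:200,2]))
for nm,(x0,x1) in dict(L=(130,222),Rr=(398,495)).items():
    sub=P[145:262,x0:x1]
    # wall top z~.018
    w=(sub[...,2]>.011)&(sub[...,2]<.03)
    q=sub[w][:,:2].astype(np.float32); print(nm,len(q),cv2.minAreaRect(q))
    dark=(hsv[145:190,x0:x1,2]<60); q=P[145:190,x0:x1][dark]; print("dark",len(q),np.nanmedian(q,0),cv2.minAreaRect(q[:,:2].astype(np.float32)))
for v,u in((215,175),(215,450)): print(P[v,u])
```

```text
3 [381.06504065  49.09485095] [378  16   7  68 369] [ 0.8552 -0.1385  0.0899]
4 [239.36774194  52.48387097] [237  19   6  68 310] [0.8524 0.1399 0.0899]
7 [368.26436782 143.25862069] [359 128  19  32 174] [ 0.6849 -0.1156  0.0301]
8 [270.53393665 143.93665158] [255 130  32  29 221] [0.6878 0.0843 0.0301]
11 [271.77573529 248.66544118] [252 240  44  18 272] [0.4709 0.0853 0.0301]
12 [355.01079137 263.48920863] [338 245  36  35 278] [ 0.4357 -0.0828  0.0304]
bench z 0.0014318316563932676
L 790 ((0.5733386278152466, 0.2894660532474518), (0.1502302587032318, 0.1990661919116974), 85.41258239746094)
dark 260 [0.66475734 0.29622949 0.00826013] ((0.6646535396575928, 0.28511178493499756), (0.03614741936326027, 0.08828730136156082), 17.29423713684082)
Rr 757 ((0.5586540102958679, -0.27513885498046875), (0.19894196093082428, 0.1500316709280014), 7.843288898468018)
dark 277 [ 0.64980041 -0.27897669  0.00810391] ((nan, nan), (0.0, 0.0), 0.0)
[0.54715895 0.28884792 0.00426155]
[ 0.5379899  -0.28485056  0.00411844]
```

View pics/c1.png

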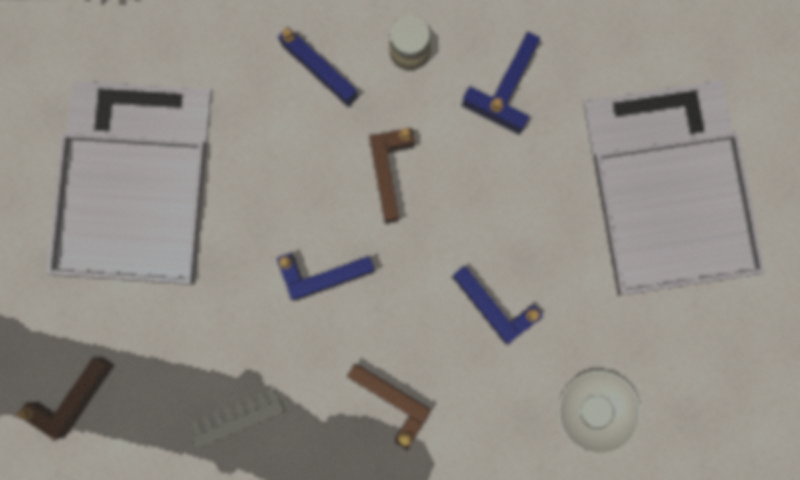

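View pics/scene0.png

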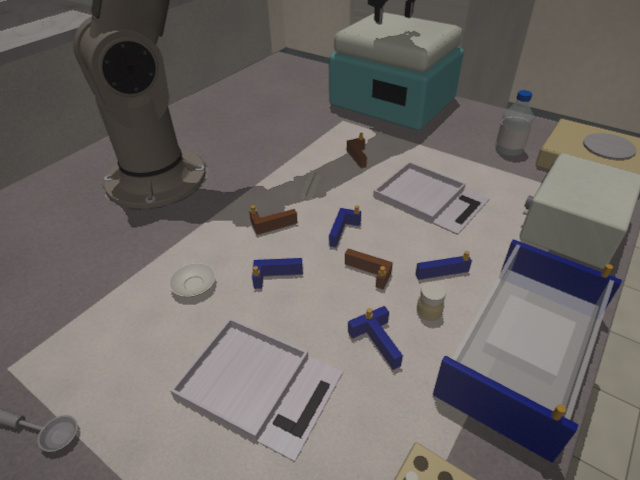

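The crop shows that the left tray's silhouette (crop 140,105) is left-handed and the right tray's (660,108) is right-handed. Blue L at crop (325,275) is the right-hand bracket and the one at (500,305) is the left-hand one. The scene view confirms both stand post up. Next I'll fit their poses.

```bash
cat >> h.py <<'E'
from scipy.spatial import cKDTree
from scipy.optimize import minimize
def fitL(pts,s):
    """pts Nx2 top-face points, s=+1 left,-1 right -> x,y,yaw,cost"""
    g=np.stack(np.meshgrid(np.arange(-44,45,2),np.arange(-7,38,2)),-1).reshape(-1,2)
    g=g[(g[:,1]<=8)|(g[:,0]>=29)]/1000.; g[:,1]*=s
    t=cKDTree(pts); best=None
    def cost(p):
        c,q=np.cos(p[2]),np.sin(p[2]); G=g@np.array([[c,q],[-q,c]])+p[:2]
        return 1e6*((t.query(G)[0]**2).mean()+(cKDTree(G).query(pts)[0]**2).mean())
    for a in np.arange(0,2*np.pi,np.pi/4):
        c,q=np.cos(a),np.sin(a); o=np.array([[c,-q],[q,c]])@[.009,.006*s]
        res=minimize(cost,[*(pts.mean(0)-o),a],method="Nelder-Mead",options=dict(initial_simplex=[pts.mean(0).tolist()-np.r_[o]@np.eye(2)*0+0 if 0 else 0]*0 or None,xatol=1e-4,fatol=1e-3)) if 0 else minimize(cost,[*(pts.mean(0)-o),a],method="Powell",options=dict(xtol=1e-4))
        if best is None or res.fun<best[3]: best=(*res.x,res.fun)
    return best
E
sed -i 's/^        res=minimize.*/        res=minimize(cost,[*(pts.mean(0)-o),a],method="Powell")/' h.py
python3 - <<'E'
from h import *
d=np.load("top0.npz");P=d["P"]
for nm,(u,v) in dict(A_right=(273,248),B_left=(358,263)).items():
    sub=P[v-28:v+28,u-28:u+28].reshape(-1,3)
    q=sub[(sub[:,2]>.02)&(sub[:,2]<.055)]
    for s in(1,-1):
        b=fitL(q[:,:2],s); print(nm,s,len(q),np.round(b[:2],4),np.degrees(b[2])%360,b[3])
for u0,u1 in((130,222),(398,495)):
    sub=P[190:262,u0:u1].reshape(-1,3); q=sub[(sub[:,2]>.012)&(sub[:,2]<.03)]
    print(cv2.minAreaRect(q[:,:2].astype(np.float32)))
E
```

```text
A_right 1 494 [0.4764 0.0793] 90.62370507524976 26.464144363373737
A_right -1 494 [0.4709 0.0782] 109.00289409225 1.3868644721126615
B_left 1 492 [ 0.4415 -0.0773] 217.24230707392067 1.3473276796401772
B_left -1 492 [ 0.4457 -0.0809] 236.35888911260102 26.53600331414314
((0.5378284454345703, 0.29206448793411255), (0.15024831891059875, 0.12870195508003235), 85.89974212646484)
((0.5295531153678894, -0.27914756536483765), (0.1401904672384262, 0.1500316709280014), 7.843288898468018)
```

Request:
{"fn": "send_rows", "kwargs": {
  "deltas": [
    {"dx":24,"dy":-33,"rz":-7},
    {"dx":48,"dy":-66,"rz":-14},
    {"dx":72,"dy":-99,"rz":-21},
    {"dx":96,"dy":-132,"rz":-28},
    {"dx":120,"dy":-165,"rz":-35}
  ],
  "jaw": 50
}}

```text
$.deltas[0]: bad value
```

Request:
{"fn": "send_rows", "kwargs": {
  "deltas": [
    {"dx":8,"dy":-40,"rz":-7},
    {"dx":16,"dy":-80,"rz":-14},
    {"dx":24,"dy":-120,"rz":-21},
    {"dx":28,"dy":-160,"rz":-28},
    {"dx":30,"dy":-200,"rz":-35}
  ]
}}

```text
$.deltas[0]: bad value
```

Request:
{"fn": "send_rows", "kwargs": {
  "deltas": [
    {"dy":-41,"rz":-7},
    {"dy":-82,"rz":-14},
    {"dy":-123,"rz":-21},
    {"dy":-164,"rz":-28},
    {"dy":-205,"rz":-35}
  ]
}}

```text
$.deltas[0]: bad value
```

Request:
{"fn": "send_rows", "kwargs": {
  "deltas": [
    {"dx":24,"dy":-33,"dz":0,"rx":0,"ry":0,"rz":-7},
    {"dx":48,"dy":-66,"dz":0,"rx":0,"ry":0,"rz":-14},
    {"dx":72,"dy":-99,"dz":0,"rx":0,"ry":0,"rz":-21},
    {"dx":96,"dy":-132,"dz":0,"rx":0,"ry":0,"rz":-28},
    {"dx":120,"dy":-165,"dz":0,"rx":0,"ry":0,"rz":-35}
  ],
  "jaw": 50
}}

```text
clock: 0.52
tcp_pos: [0.4074, 0.4441, 0.2116]
orientation: [-1.582, -2.714, 0.001]
contact_force: [1.4, 0.9, -0.4]
grip_width: 0.0497
gripper_force: 0.0
```

Request:
{"fn": "send_rows", "kwargs": {
  "deltas": [
    {"dx":8,"dy":-40,"dz":0,"rx":0,"ry":0,"rz":-7},
    {"dx":16,"dy":-80,"dz":0,"rx":0,"ry":0,"rz":-14},
    {"dx":24,"dy":-120,"dz":0,"rx":0,"ry":0,"rz":-21},
    {"dx":28,"dy":-160,"dz":0,"rx":0,"ry":0,"rz":-28},
    {"dx":30,"dy":-200,"dz":0,"rx":0,"ry":0,"rz":-35}
  ]
}}

```text
clock: 0.93
tcp_pos: [0.4369, 0.2438, 0.2117]
orientation: [2.326, 2.112, -0.0]
contact_force: [1.3, -1.7, 0.4]
grip_width: 0.0497
gripper_force: 0.0
```

Request:
{"fn": "send_rows", "kwargs": {
  "deltas": [
    {"dx":0,"dy":-40,"dz":0,"rx":0,"ry":0,"rz":-7},
    {"dx":0,"dy":-80,"dz":0,"rx":0,"ry":0,"rz":-14},
    {"dx":0,"dy":-120,"dz":0,"rx":0,"ry":0,"rz":-21},
    {"dx":0,"dy":-160,"dz":0,"rx":0,"ry":0,"rz":-28},
    {"dx":0,"dy":-200,"dz":0,"rx":0,"ry":0,"rz":-35}
  ]
}}

```text
clock: 1.35
tcp_pos: [0.4361, 0.0442, 0.2118]
orientation: [-2.852, -1.316, 0.0]
contact_force: [1.5, -0.1, -0.5]
grip_width: 0.0499
gripper_force: 0.0
```

Request:
{"fn": "send_rows", "kwargs": {
  "deltas": [
    {"dx":0,"dy":-40,"dz":-8,"rx":0,"ry":0,"rz":-4},
    {"dx":0,"dy":-80,"dz":-20,"rx":0,"ry":0,"rz":-8},
    {"dx":0,"dy":-110,"dz":-40,"rx":0,"ry":0,"rz":-12.7},
    {"dx":0,"dy":-125,"dz":-60,"rx":0,"ry":0,"rz":-12.7},
    {"dx":0,"dy":-125,"dz":-70,"rx":0,"ry":0,"rz":-12.7}
  ]
}}

```text
clock: 1.77
tcp_pos: [0.4351, -0.0825, 0.1403]
orientation: [2.98, 0.992, -0.003]
contact_force: [0.2, 0.4, -0.5]
grip_width: 0.0499
gripper_force: 0.0
```

```bash
cat >> h.py <<'E'
def look(cam,guess,s,rad=.06,zlo=.02,zhi=.055,png=None):
    im,P,f=cloud(cam); q=P.reshape(-1,3)
    if png: cv2.imwrite(png,im)
    q=q[(q[:,2]>zlo)&(q[:,2]<zhi)&(np.hypot(q[:,0]-guess[0],q[:,1]-guess[1])<rad)]
    if len(q)>600: q=q[np.random.default_rng(0).choice(len(q),600,False)]
    b=fitL(q[:,:2],s); o=r.get_obs()
    Y=R.from_rotvec(o["orientation"]).as_matrix()[:,1]
    print(cam,len(q),"xy",np.round(b[:2],4),"yaw",np.degrees(b[2])%360,"cost",b[3],"medz",np.median(q[:,2]))
    print("tcp",np.round(o["tcp_pos"],4),"closing",np.degrees(np.arctan2(Y[1],Y[0]))%180,"t",o["clock"])
    return b
E
python3 - <<'E'
from h import *
look("wrist",(.4345,-.0745),1,png="pics/w1.png")
E
```

```text
wrist 600 xy [ 0.4441 -0.0788] yaw 217.0910563632335 cost 1.6161979525011636 medz 0.03088616237802999
tcp [ 0.4345 -0.0802  0.1393] closing 126.96961271313472 t 1.8167
```

View pics/w1.png

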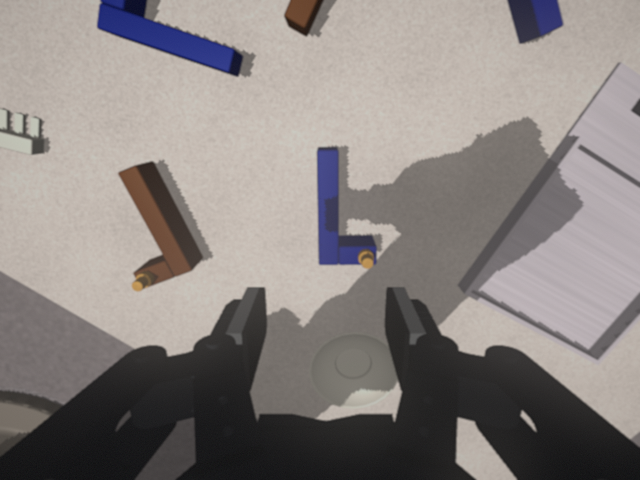

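The wrist view shows the bracket's bar upright at (330,205) with its foot and post at (360,250). It is clear of its neighbours, and the pose agrees with the top fit to 3 mm. I'll descend and grip.

Request:
{"fn": "send_rows", "kwargs": {
  "deltas": [
    {"dx":2,"dy":0,"dz":-35,"rx":0,"ry":0,"rz":0},
    {"dx":4,"dy":-1,"dz":-70,"rx":0,"ry":0,"rz":0},
    {"dx":4,"dy":-1,"dz":-98,"rx":0,"ry":0,"rz":0},
    {"dx":4,"dy":-1,"dz":-115,"rx":0,"ry":0,"rz":0},
    {"dx":4,"dy":-1,"dz":-122,"rx":0,"ry":0,"rz":0}
  ]
}}

```text
clock: 2.23
tcp_pos: [0.4396, -0.0782, 0.0179]
orientation: [-2.975, -1.004, 0.006]
contact_force: [-0.4, 0.8, 0.3]
grip_width: 0.0499
gripper_force: 0.0
```

Request:
{"fn": "send_rows", "kwargs": {
  "deltas": [
    {"dx":0,"dy":0,"dz":0,"rx":0,"ry":0,"rz":0},
    {"dx":0,"dy":0,"dz":0,"rx":0,"ry":0,"rz":0},
    {"dx":0,"dy":0,"dz":0,"rx":0,"ry":0,"rz":0},
    {"dx":0,"dy":0,"dz":0,"rx":0,"ry":0,"rz":0},
    {"dx":0,"dy":0,"dz":0,"rx":0,"ry":0,"rz":0}
  ],
  "jaw": 8,
  "newtons": 35
}}

```text
clock: 2.65
tcp_pos: [0.4417, -0.0797, 0.0209]
orientation: [2.977, 1.001, 0.003]
contact_force: [-0.2, -0.1, 1.1]
grip_width: 0.0078
gripper_force: 0.0
```

```bash
python3 - <<'E'
from h import *
for n in("wrist","scene"):
    im,P,f=cloud(n); cv2.imwrite(f"pics/{n}2.png",im if n=="wrist" else cv2.resize(im[150:330,150:420],None,fx=2.5,fy=2.5))
o=r.get_obs(); print({k:np.round(o[k],4) for k in("tcp_pos","orientation","contact_force","grip_width","gripper_force","joints","clock")})
E
cat > cat.py <<'E'
E
python3 -c "
import cv2,numpy as np
a=cv2.resize(cv2.imread('pics/wrist2.png'),(400,300));b=cv2.resize(cv2.imread('pics/scene2.png'),(400,267));b=cv2.copyMakeBorder(b,0,33,0,0,0)
cv2.imwrite('pics/j2.png',np.hstack([a,b]))"
```

```text
{'tcp_pos': array([ 0.4413, -0.0798,  0.0206]), 'orientation': array([2.9776e+00, 1.0012e+00, 2.2000e-03]), 'contact_force': array([0.5568, 0.1175, 0.6892]), 'grip_width': np.float64(0.0081), 'gripper_force': np.float64(0.0), 'joints': array([-0.3823,  0.4683,  0.5162,  2.2565, -0.4686,  0.5168, -0.4213]), 'clock': np.float64(2.75)}
```

View pics/j2.png

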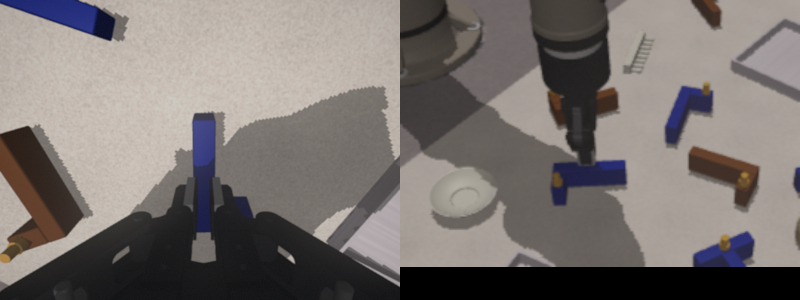

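Run:
```python
from h import *
im,P,f=cloud("scene")
cv2.imwrite("pics/s3.png",cv2.resize(im[190:310,220:340],None,fx=5,fy=5,interpolation=cv2.INTER_CUBIC))
q=P.reshape(-1,3); k=(np.hypot(q[:,0]-.44,q[:,1]+.08)<.06)&(q[:,2]>.034)
g=im.reshape(-1,3).astype(int); 
for z in np.arange(.03,.12,.006):
    s=k&(q[:,2]>z)&(q[:,2]<z+.006); print(round(z,3),s.sum(),q[s].mean(0).round(3),g[s].mean(0).round() if s.any() else '')
im,P,f=cloud("wrist"); q=P.reshape(-1,3)
for x,y in((380,370),(410,395),(330,390),(325,330),(330,220)): print((x,y),P[y,x].round(4),im[y,x])
o=r.get_obs();print(o["tcp_pos"],f["xyz"])
```

```text
0.03 14 [ 0.436 -0.127  0.035] [42. 69. 90.]
0.036 22 [ 0.441 -0.112  0.04 ] [51. 67. 81.]
0.042 39 [ 0.443 -0.105  0.045] [65. 76. 87.]
0.048 33 [ 0.451 -0.088  0.051] [62. 63. 66.]
0.054 23 [ 0.454 -0.09   0.057] [57. 58. 60.]
0.06 33 [ 0.453 -0.092  0.063] [49. 50. 52.]
0.066 17 [ 0.453 -0.093  0.068] [39. 39. 41.]
0.072 5 [ 0.449 -0.07   0.074] [117. 122. 129.]
0.078 1 [ 0.46  -0.081  0.08 ] [101. 105. 111.]
0.084 16 [ 0.464 -0.103  0.088] [59. 61. 65.]
0.09 26 [ 0.466 -0.103  0.092] [43. 44. 46.]
0.096 12 [ 0.466 -0.101  0.099] [47. 49. 52.]
0.102 38 [ 0.464 -0.102  0.106] [42. 43. 46.]
0.108 62 [ 0.461 -0.1    0.111] [40. 40. 43.]
0.114 36 [ 0.465 -0.104  0.118] [44. 45. 48.]
(380, 370) [ 0.4629 -0.0809  0.1067] [30 28 29]
(410, 395) [ 0.4562 -0.0995  0.0961] [32 31 29]
(330, 390) [ 0.3806 -0.1301  0.0011] [106 111 116]
(325, 330) [ 0.4259 -0.092   0.0308] [74 33 30]
(330, 220) [ 0.4697 -0.0614  0.0306] [131  66  62]
[ 0.44102265 -0.07982573  0.020277  ] [ 0.50178709 -0.03448284  0.18342077]
```

View pics/s3.png

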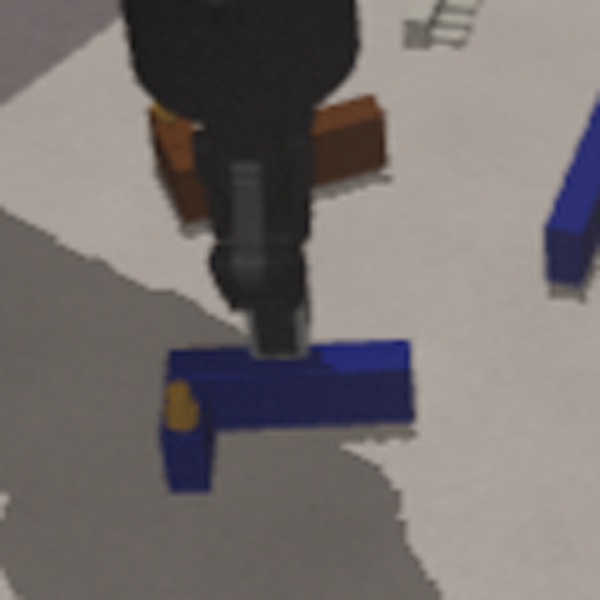

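Run:
```python
from h import *
im,P,f=cloud("wrist"); q=P.reshape(-1,3)
o=r.get_obs(); T=R.from_rotvec(o["orientation"]).as_matrix(); L=(q-o["tcp_pos"])@T
g=im.reshape(-1,3).astype(int); k=(abs(L[:,1])<.04)&(abs(L[:,0])<.03)&(q[:,2]<.09)&(q[:,2]>.0345)
for z in np.arange(-.075,0.02,.005):
    s=k&(L[:,2]>z)&(L[:,2]<z+.005)
    if s.sum(): print(round(z,3),s.sum(),"x",L[s,0].min().round(3),L[s,0].max().round(3),"y",L[s,1].min().round(3),L[s,1].max().round(3),"zmin",q[s,2].min().round(3))
print("cam rel tcp", (np.array(f["xyz"])-o["tcp_pos"])@T, o["tcp_pos"],o["contact_force"],o["clock"])
```

```text
-0.07 2131 x -0.012 0.014 y -0.036 0.038 zmin 0.085
-0.065 806 x -0.012 0.014 y -0.031 0.032 zmin 0.08
-0.06 925 x -0.011 0.012 y -0.014 0.017 zmin 0.075
-0.055 467 x -0.011 0.012 y -0.017 0.018 zmin 0.07
-0.05 580 x -0.001 0.012 y -0.017 0.018 zmin 0.065
-0.045 516 x -0.011 0.012 y -0.017 0.018 zmin 0.06
-0.04 518 x -0.006 0.012 y -0.017 0.018 zmin 0.055
-0.035 401 x 0.006 0.012 y -0.017 0.018 zmin 0.05
-0.03 295 x -0.011 0.012 y -0.016 0.017 zmin 0.045
-0.025 117 x -0.009 0.011 y -0.01 0.011 zmin 0.04
cam rel tcp [ 0.07588176  0.00061809 -0.16306439] [ 0.44095501 -0.07984407  0.0201578 ] [ 0.0305949   0.23155356 -0.86123758] 2.9
```

Both cameras put the closed fingertips at z≈0.040, about 10 mm above the bar. So the reported TCP stands about 31 mm lower than the stated tip offset implies. I'll trust the cameras, open, and go down in stages while watching the force.

Request:
{"fn": "send_rows", "kwargs": {
  "deltas": [
    {"dx":0,"dy":0,"dz":0,"rx":0,"ry":0,"rz":0},
    {"dx":0,"dy":0,"dz":0,"rx":0,"ry":0,"rz":0},
    {"dx":0,"dy":0,"dz":0,"rx":0,"ry":0,"rz":0},
    {"dx":-1,"dy":-1,"dz":-4,"rx":0,"ry":0,"rz":0},
    {"dx":-2,"dy":-2,"dz":-8,"rx":0,"ry":0,"rz":0}
  ],
  "jaw": 45
}}

```text
clock: 3.32
tcp_pos: [0.4389, -0.082, 0.0117]
orientation: [2.978, 1.001, 0.001]
contact_force: [-1.2, -0.2, -0.2]
grip_width: 0.045
gripper_force: 0.0
```

Request:
{"fn": "send_rows", "kwargs": {
  "deltas": [
    {"dx":0,"dy":0,"dz":-4,"rx":0,"ry":0,"rz":0},
    {"dx":0,"dy":0,"dz":-8,"rx":0,"ry":0,"rz":0},
    {"dx":0,"dy":0,"dz":-12,"rx":0,"ry":0,"rz":0},
    {"dx":0,"dy":0,"dz":-16,"rx":0,"ry":0,"rz":0},
    {"dx":0,"dy":0,"dz":-16,"rx":0,"ry":0,"rz":0}
  ]
}}

```text
clock: 3.73
tcp_pos: [0.4383, -0.0819, -0.0049]
orientation: [-2.978, -1.001, 0.002]
contact_force: [-0.6, -0.4, -0.0]
grip_width: 0.0452
gripper_force: 0.0
```

```bash
cat >> h.py <<'E'
def tips():
    im,P,f=cloud("wrist"); q=P.reshape(-1,3); o=r.get_obs(); T=R.from_rotvec(o["orientation"]).as_matrix(); L=(q-o["tcp_pos"])@T
    k=(abs(L[:,1])<.055)&(abs(L[:,0])<.013)&(im.reshape(-1,3).max(1)<75)&(L[:,2]>-.06)
    for sg in(-1,1):
        s=k&(L[:,1]*sg>0); 
        if s.any(): print("finger",sg,"min z",np.percentile(q[s,2],[0,1,5]).round(4),"inner y",np.abs(L[s,1]).min().round(4))
    print("tcp",o["tcp_pos"].round(4),"F",np.round(o["contact_force"],1),"w",o["grip_width"],"gf",o["gripper_force"],"t",o["clock"])
E
python3 -c "
from h import *
tips()"
```

```text
finger -1 min z [0.0195 0.0209 0.0243] inner y 0.0059
finger 1 min z [0.0182 0.0204 0.0241] inner y 0.008
tcp [ 0.4384 -0.0819 -0.0046] F [ 0.1  0.  -0.4] w 0.04538088051486348 gf 0.0 t 3.7833
```

Request:
{"fn": "send_rows", "kwargs": {
  "deltas": [
    {"dx":0,"dy":0,"dz":-3,"rx":0,"ry":0,"rz":0},
    {"dx":0,"dy":0,"dz":-6,"rx":0,"ry":0,"rz":0},
    {"dx":0,"dy":0,"dz":-9,"rx":0,"ry":0,"rz":0}
  ]
}}

```text
clock: 4.03
tcp_pos: [0.4389, -0.0819, -0.0133]
orientation: [2.978, 1.001, 0.001]
contact_force: [-0.4, 0.1, 0.9]
grip_width: 0.0449
gripper_force: 0.0
```

Request:
{"fn": "send_rows", "kwargs": {
  "deltas": [
    {"dx":0,"dy":0,"dz":0,"rx":0,"ry":0,"rz":0},
    {"dx":0,"dy":0,"dz":0,"rx":0,"ry":0,"rz":0},
    {"dx":0,"dy":0,"dz":0,"rx":0,"ry":0,"rz":0},
    {"dx":0,"dy":0,"dz":0,"rx":0,"ry":0,"rz":0},
    {"dx":0,"dy":0,"dz":0,"rx":0,"ry":0,"rz":0}
  ],
  "jaw": 8,
  "newtons": 35
}}

```text
clock: 4.45
tcp_pos: [0.4388, -0.0819, -0.0131]
orientation: [2.978, 1.001, 0.0]
contact_force: [-0.4, -0.0, -0.6]
grip_width: 0.0154
gripper_force: 34.2
```

```bash
python3 -c "
from h import *
tips()"
```

```text
finger -1 min z [0.0124 0.0158 0.0202] inner y 0.0002
finger 1 min z [0.0109 0.0142 0.0181] inner y 0.0002
tcp [ 0.4388 -0.0819 -0.013 ] F [-0.2 -0.  -1.1] w 0.01500291289244199 gf 34.20811593532562 t 4.5
```

Request:
{"fn": "send_rows", "kwargs": {
  "deltas": [
    {"dx":0,"dy":0,"dz":10,"rx":0,"ry":0,"rz":0},
    {"dx":0,"dy":0,"dz":30,"rx":0,"ry":0,"rz":0},
    {"dx":0,"dy":0,"dz":55,"rx":0,"ry":0,"rz":0},
    {"dx":0,"dy":0,"dz":80,"rx":0,"ry":0,"rz":0},
    {"dx":5,"dy":10,"dz":100,"rx":0,"ry":0,"rz":2}
  ]
}}

```text
clock: 4.92
tcp_pos: [0.4427, -0.0737, 0.0888]
orientation: [2.961, 1.047, -0.001]
contact_force: [0.3, -0.3, -1.6]
grip_width: 0.0152
gripper_force: 34.3
```

Request:
{"fn": "send_rows", "kwargs": {
  "deltas": [
    {"dx":10,"dy":30,"dz":0,"rx":0,"ry":0,"rz":4},
    {"dx":20,"dy":65,"dz":0,"rx":0,"ry":0,"rz":9},
    {"dx":30,"dy":100,"dz":0,"rx":0,"ry":0,"rz":14},
    {"dx":40,"dy":135,"dz":0,"rx":0,"ry":0,"rz":19},
    {"dx":50,"dy":170,"dz":0,"rx":0,"ry":0,"rz":24}
  ]
}}

```text
clock: 5.33
tcp_pos: [0.4938, 0.0998, 0.0878]
orientation: [2.673, 1.65, 0.001]
contact_force: [0.8, 0.2, -1.9]
grip_width: 0.0156
gripper_force: 34.3
```

Request:
{"fn": "send_rows", "kwargs": {
  "deltas": [
    {"dx":10,"dy":35,"dz":0,"rx":0,"ry":0,"rz":5},
    {"dx":20,"dy":75,"dz":0,"rx":0,"ry":0,"rz":10},
    {"dx":28,"dy":115,"dz":0,"rx":0,"ry":0,"rz":15},
    {"dx":34,"dy":155,"dz":0,"rx":0,"ry":0,"rz":19},
    {"dx":39,"dy":188,"dz":0,"rx":0,"ry":0,"rz":22.6}
  ]
}}

```text
clock: 5.75
tcp_pos: [0.5326, 0.2894, 0.0877]
orientation: [-2.297, -2.144, -0.001]
contact_force: [0.4, -0.1, -1.9]
grip_width: 0.0155
gripper_force: 34.3
```

```bash
cat >> h.py <<'E'
def place_check(cam,guess,s,c,yaw,zlo,zhi):
    """bracket corners in tray frame (mm) and box"""
    b=look(cam,guess,s,.07,zlo,zhi)
    K=np.array([[-45,-8],[45,-8],[45,38],[29,38],[-45,8]])/1000.; K[:,1]*=s
    ca,sa=np.cos(b[2]),np.sin(b[2]); W=K@np.array([[ca,sa],[-sa,ca]])+b[:2]
    a=np.radians(yaw); t=(W-c)@np.array([[np.cos(a),-np.sin(a)],[np.sin(a),np.cos(a)]])*1000
    print("tray-frame x",t[:,0].min().round(1),t[:,0].max().round(1),"y",t[:,1].min().round(1),t[:,1].max().round(1),"(limit 70)")
E
python3 -c "
from h import *
o=r.get_obs();print(o['grip_width'],o['gripper_force'],o['tcp_pos'])
place_check('top',(.548,.2914),1,(.548,.2914),-4.2,.10,.135)
im,P,f=cloud('wrist');cv2.imwrite('pics/w4.png',im)
q=P.reshape(-1,3);o=r.get_obs();k=(np.hypot(*(q[:,:2]-o['tcp_pos'][:2]).T)<.07)&(im.reshape(-1,3)[:,0]>im.reshape(-1,3)[:,2]*1.6)&(im.reshape(-1,3)[:,0]>50);print('blue z',np.percentile(q[k,2],[5,50,95]))
"
```

```text
0.015484104503270861 34.2734169960022 [0.53259377 0.28944046 0.08765186]
top 527 xy [0.5288 0.2708] yaw 308.8310105642747 cost 70.03523290613228 medz 0.1299195016529726
tcp [0.5326 0.298  0.0878] closing 176.68230995603403 t 5.8
tray-frame x -54.2 40.8 y -60.3 16.4 (limit 70)
blue z [0.13067041 0.1316536  0.1326407 ]
```

View pics/w4.png

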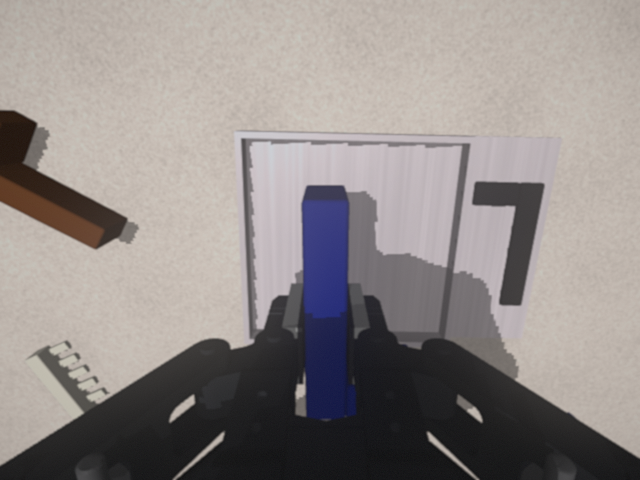

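The bracket is held level over the tray, bar at (325,300) and top z = 0.131, as expected for a 101 mm lift. I'll lower it part way and check the settled pose.

Request:
{"fn": "send_rows", "kwargs": {
  "deltas": [
    {"dx":0,"dy":0,"dz":-20,"rx":0,"ry":0,"rz":0},
    {"dx":0,"dy":0,"dz":-40,"rx":0,"ry":0,"rz":0},
    {"dx":0,"dy":0,"dz":-55,"rx":0,"ry":0,"rz":0},
    {"dx":0,"dy":0,"dz":-62,"rx":0,"ry":0,"rz":0},
    {"dx":0,"dy":0,"dz":-62,"rx":0,"ry":0,"rz":0}
  ]
}}

```text
clock: 6.27
tcp_pos: [0.5316, 0.2848, 0.0238]
orientation: [2.303, 2.137, -0.005]
contact_force: [0.0, -0.0, -1.4]
grip_width: 0.0156
gripper_force: 34.3
```

```bash
python3 -c "
from h import *
im,P,f=cloud('wrist');i=im.reshape(-1,3).astype(int);q=P.reshape(-1,3);o=r.get_obs()
k=(np.hypot(*(q[:,:2]-o['tcp_pos'][:2]).T)<.08)&(i[:,0]>i[:,2]*1.6)&(i[:,0]>50)&(q[:,2]>.04);print('blue z',np.percentile(q[k,2],[5,50,95]),'x',q[k,0].min(),q[k,0].max(),'y',q[k,1].min(),q[k,1].max())
w=(q[:,2]>.0125)&(q[:,2]<.022)&(q[:,0]<.65)&(i.min(1)>60);print('wall x',np.percentile(q[w,0],[1,99]),'y',np.percentile(q[w,1],[1,99]))
print(o['tcp_pos'],o['contact_force'],o['clock'])
"
```

```text
blue z [0.06660656 0.06759726 0.06852565] x 0.5219050700642753 0.5427595315889593 y 0.2441130456780078 0.33471987416936305
wall x [0.33164762 0.6274878 ] y [0.18363403 0.36727842]
[0.53243138 0.28527485 0.02486235] [ 0.52516037 -0.42669478 -0.64841593] 6.3167
```

Request:
{"fn": "send_rows", "kwargs": {
  "deltas": [
    {"dx":1,"dy":1,"dz":-10,"rx":0,"ry":0,"rz":0},
    {"dx":1,"dy":2,"dz":-19,"rx":0,"ry":0,"rz":0},
    {"dx":1,"dy":2,"dz":-26,"rx":0,"ry":0,"rz":0},
    {"dx":1,"dy":2,"dz":-30,"rx":0,"ry":0,"rz":0},
    {"dx":1,"dy":2,"dz":-31,"rx":0,"ry":0,"rz":0}
  ]
}}

```text
clock: 6.73
tcp_pos: [0.5331, 0.2877, -0.0071]
orientation: [-2.302, -2.138, 0.002]
contact_force: [0.4, -0.4, -1.7]
grip_width: 0.0153
gripper_force: 34.3
```

Request:
{"fn": "send_rows", "kwargs": {
  "deltas": [
    {"dx":0,"dy":0,"dz":-0.7,"rx":0,"ry":0,"rz":0},
    {"dx":0,"dy":0,"dz":-1.4,"rx":0,"ry":0,"rz":0},
    {"dx":0,"dy":0,"dz":-2,"rx":0,"ry":0,"rz":0},
    {"dx":0,"dy":0,"dz":-2,"rx":0,"ry":0,"rz":0}
  ]
}}

```text
clock: 7.07
tcp_pos: [0.5339, 0.2882, -0.0079]
orientation: [2.302, 2.138, 0.001]
contact_force: [0.5, 0.1, -1.1]
grip_width: 0.0154
gripper_force: 34.3
```

Request:
{"fn": "send_rows", "kwargs": {
  "deltas": [
    {"dx":0,"dy":0,"dz":-0.5,"rx":0,"ry":0,"rz":0},
    {"dx":0,"dy":0,"dz":-1,"rx":0,"ry":0,"rz":0},
    {"dx":0,"dy":0,"dz":-1,"rx":0,"ry":0,"rz":0}
  ]
}}

```text
clock: 7.32
tcp_pos: [0.5339, 0.2882, -0.009]
orientation: [2.302, 2.138, 0.001]
contact_force: [0.1, -0.4, -1.0]
grip_width: 0.0156
gripper_force: 34.5
```

Request:
{"fn": "send_rows", "kwargs": {
  "deltas": [
    {"dx":0,"dy":0,"dz":-0.5,"rx":0,"ry":0,"rz":0},
    {"dx":0,"dy":0,"dz":-1,"rx":0,"ry":0,"rz":0},
    {"dx":0,"dy":0,"dz":-1,"rx":0,"ry":0,"rz":0}
  ]
}}

```text
clock: 7.57
tcp_pos: [0.5339, 0.2882, -0.009]
orientation: [-2.302, -2.137, -0.001]
contact_force: [-3.2, -1.1, 8.9]
grip_width: 0.0156
gripper_force: 35.8
```

Contact shows at 9 N. I'll ease off 0.5 mm, open a little and rise.

Request:
{"fn": "send_rows", "kwargs": {
  "deltas": [
    {"dx":0,"dy":0,"dz":0.5,"rx":0,"ry":0,"rz":0},
    {"dx":0,"dy":0,"dz":0.7,"rx":0,"ry":0,"rz":0},
    {"dx":0,"dy":0,"dz":0.7,"rx":0,"ry":0,"rz":0}
  ]
}}

```text
clock: 7.82
tcp_pos: [0.5339, 0.2882, -0.009]
orientation: [-2.302, -2.138, -0.001]
contact_force: [-1.6, -1.2, 6.4]
grip_width: 0.0152
gripper_force: 35.3
```

Request:
{"fn": "send_rows", "kwargs": {
  "deltas": [
    {"dx":0,"dy":0,"dz":0,"rx":0,"ry":0,"rz":0},
    {"dx":0,"dy":0,"dz":0,"rx":0,"ry":0,"rz":0},
    {"dx":0,"dy":0,"dz":0,"rx":0,"ry":0,"rz":0},
    {"dx":0,"dy":0,"dz":0,"rx":0,"ry":0,"rz":0},
    {"dx":0,"dy":0,"dz":2,"rx":0,"ry":0,"rz":0}
  ],
  "jaw": 42
}}

```text
clock: 8.23
tcp_pos: [0.5335, 0.2879, -0.0078]
orientation: [-2.302, -2.138, 0.001]
contact_force: [-0.2, -0.2, -0.1]
grip_width: 0.0417
gripper_force: 0.0
```

Request:
{"fn": "send_rows", "kwargs": {
  "deltas": [
    {"dx":0,"dy":0,"dz":15,"rx":0,"ry":0,"rz":0},
    {"dx":0,"dy":0,"dz":40,"rx":0,"ry":0,"rz":0},
    {"dx":0,"dy":0,"dz":75,"rx":0,"ry":0,"rz":0},
    {"dx":0,"dy":0,"dz":110,"rx":0,"ry":0,"rz":0},
    {"dx":0,"dy":0,"dz":135,"rx":0,"ry":0,"rz":0}
  ]
}}

```text
clock: 8.65
tcp_pos: [0.5347, 0.2883, 0.1305]
orientation: [2.302, 2.137, 0.004]
contact_force: [0.9, -0.9, 0.1]
grip_width: 0.0421
gripper_force: 0.0
```

```bash
python3 -c "
from h import *
place_check('wrist',(.54,.289),1,(.548,.2914),-4.2,.028,.055)
"
```

```text
wrist 600 xy [0.5343 0.2941] yaw 265.74242527937537 cost 1.7030060415043458 medz 0.03481217859555244
tcp [0.5372 0.2895 0.135 ] closing 175.7090629418778 t 8.7
tray-frame x -22.0 24.1 y -43.3 46.7 (limit 70)
```

The left-hand bracket lies flat (top at 34.8 mm) and centred in its tray. Next is the right-hand one.

Request:
{"fn": "send_rows", "kwargs": {
  "deltas": [
    {"dx":-12,"dy":-38,"dz":0,"rx":0,"ry":0,"rz":4.5},
    {"dx":-24,"dy":-76,"dz":0,"rx":0,"ry":0,"rz":9},
    {"dx":-36,"dy":-114,"dz":0,"rx":0,"ry":0,"rz":14},
    {"dx":-48,"dy":-152,"dz":0,"rx":0,"ry":0,"rz":19},
    {"dx":-58,"dy":-186,"dz":0,"rx":0,"ry":0,"rz":23.3}
  ],
  "jaw": 45
}}

```text
clock: 9.12
tcp_pos: [0.4745, 0.0997, 0.1275]
orientation: [-1.818, -2.562, 0.001]
contact_force: [1.0, -0.8, -1.0]
grip_width: 0.045
gripper_force: 0.0
```

Request:
{"fn": "send_rows", "kwargs": {
  "deltas": [
    {"dx":-6,"dy":-13,"dz":0,"rx":0,"ry":0,"rz":0},
    {"dx":-8,"dy":-18,"dz":0,"rx":0,"ry":0,"rz":0},
    {"dx":-8,"dy":-18,"dz":0,"rx":0,"ry":0,"rz":0},
    {"dx":-8,"dy":-18,"dz":0,"rx":0,"ry":0,"rz":0}
  ]
}}

```text
clock: 9.45
tcp_pos: [0.4685, 0.0856, 0.1278]
orientation: [1.822, 2.559, 0.002]
contact_force: [0.1, 0.5, -0.5]
grip_width: 0.0449
gripper_force: 0.0
```

```bash
python3 -c "
from h import *
b=look('wrist',(.465,.084),-1)
g=np.array(b[:2])+.006*np.array([np.cos(b[2]),np.sin(b[2])]); o=r.get_obs(); print('grasp',g,'delta mm',(g-o['tcp_pos'][:2])*1000,o['tcp_pos'])
"
```

```text
wrist 600 xy [0.4729 0.0775] yaw 109.6941571609642 cost 1.638615940810985 medz 0.030952287423288538
tcp [0.4686 0.086  0.1277] closing 19.15804054549748 t 9.5
grasp [0.47084302 0.08316958] delta mm [ 2.2105957  -2.87697201] [0.46863242 0.08604655 0.12772358]
```

Request:
{"fn": "send_rows", "kwargs": {
  "deltas": [
    {"dx":2,"dy":-3,"dz":-35,"rx":0,"ry":0,"rz":0},
    {"dx":2,"dy":-3,"dz":-70,"rx":0,"ry":0,"rz":0},
    {"dx":2,"dy":-3,"dz":-92,"rx":0,"ry":0,"rz":0},
    {"dx":2,"dy":-3,"dz":-105,"rx":0,"ry":0,"rz":0},
    {"dx":2,"dy":-3,"dz":-112,"rx":0,"ry":0,"rz":0}
  ]
}}

```text
clock: 9.92
tcp_pos: [0.4691, 0.0827, 0.0134]
orientation: [-1.819, -2.559, 0.003]
contact_force: [1.0, -0.2, 1.1]
grip_width: 0.0448
gripper_force: 0.0
```

Request:
{"fn": "send_rows", "kwargs": {
  "deltas": [
    {"dx":0,"dy":0,"dz":-7,"rx":0,"ry":0,"rz":0},
    {"dx":0,"dy":0,"dz":-14,"rx":0,"ry":0,"rz":0},
    {"dx":0,"dy":0,"dz":-21,"rx":0,"ry":0,"rz":0},
    {"dx":0,"dy":0,"dz":-26,"rx":0,"ry":0,"rz":0},
    {"dx":0,"dy":0,"dz":-28,"rx":0,"ry":0,"rz":0}
  ]
}}

```text
clock: 10.33
tcp_pos: [0.4698, 0.0813, -0.0127]
orientation: [-1.823, -2.559, -0.0]
contact_force: [0.4, -0.8, 0.3]
grip_width: 0.0449
gripper_force: 0.0
```

Request:
{"fn": "send_rows", "kwargs": {
  "deltas": [
    {"dx":0,"dy":0,"dz":0,"rx":0,"ry":0,"rz":0},
    {"dx":0,"dy":0,"dz":0,"rx":0,"ry":0,"rz":0},
    {"dx":0,"dy":0,"dz":0,"rx":0,"ry":0,"rz":0},
    {"dx":0,"dy":0,"dz":0,"rx":0,"ry":0,"rz":0},
    {"dx":0,"dy":0,"dz":0,"rx":0,"ry":0,"rz":0}
  ],
  "jaw": 8,
  "newtons": 35
}}

```text
clock: 10.75
tcp_pos: [0.4702, 0.0811, -0.012]
orientation: [1.823, 2.558, 0.001]
contact_force: [-0.5, -0.3, 4.1]
grip_width: 0.0156
gripper_force: 34.7
```

Request:
{"fn": "send_rows", "kwargs": {
  "deltas": [
    {"dx":0,"dy":0,"dz":10,"rx":0,"ry":0,"rz":0},
    {"dx":0,"dy":0,"dz":30,"rx":0,"ry":0,"rz":0},
    {"dx":0,"dy":0,"dz":55,"rx":0,"ry":0,"rz":0},
    {"dx":0,"dy":0,"dz":80,"rx":0,"ry":0,"rz":0},
    {"dx":2,"dy":-10,"dz":100,"rx":0,"ry":0,"rz":0}
  ]
}}

```text
clock: 11.17
tcp_pos: [0.4716, 0.0727, 0.0896]
orientation: [-1.82, -2.561, -0.002]
contact_force: [0.6, 0.1, -1.2]
grip_width: 0.0155
gripper_force: 34.2
```

Request:
{"fn": "send_rows", "kwargs": {
  "deltas": [
    {"dx":5,"dy":-35,"dz":0,"rx":0,"ry":0,"rz":-1},
    {"dx":10,"dy":-70,"dz":0,"rx":0,"ry":0,"rz":-2},
    {"dx":15,"dy":-105,"dz":0,"rx":0,"ry":0,"rz":-3},
    {"dx":20,"dy":-140,"dz":0,"rx":0,"ry":0,"rz":-4},
    {"dx":25,"dy":-175,"dz":0,"rx":0,"ry":0,"rz":-5}
  ]
}}

```text
clock: 11.58
tcp_pos: [0.4965, -0.1054, 0.0884]
orientation: [1.933, 2.476, 0.001]
contact_force: [0.7, 0.5, -0.5]
grip_width: 0.0154
gripper_force: 34.3
```

Request:
{"fn": "send_rows", "kwargs": {
  "deltas": [
    {"dx":5,"dy":-38,"dz":0,"rx":0,"ry":0,"rz":-1.5},
    {"dx":10,"dy":-76,"dz":0,"rx":0,"ry":0,"rz":-3},
    {"dx":15,"dy":-114,"dz":0,"rx":0,"ry":0,"rz":-4.5},
    {"dx":19,"dy":-150,"dz":0,"rx":0,"ry":0,"rz":-6},
    {"dx":20.5,"dy":-171,"dz":0,"rx":0,"ry":0,"rz":-6.7}
  ]
}}

```text
clock: 12.0
tcp_pos: [0.5168, -0.2799, 0.0886]
orientation: [2.079, 2.352, -0.002]
contact_force: [-0.1, -1.4, -0.6]
grip_width: 0.0158
gripper_force: 34.2
```

Request:
{"fn": "send_rows", "kwargs": {
  "deltas": [
    {"dx":0,"dy":0,"dz":-20,"rx":0,"ry":0,"rz":0},
    {"dx":0,"dy":0,"dz":-40,"rx":0,"ry":0,"rz":0},
    {"dx":0,"dy":0,"dz":-55,"rx":0,"ry":0,"rz":0},
    {"dx":0,"dy":0,"dz":-62,"rx":0,"ry":0,"rz":0},
    {"dx":0,"dy":0,"dz":-62,"rx":0,"ry":0,"rz":0}
  ]
}}

```text
clock: 12.42
tcp_pos: [0.516, -0.2742, 0.0245]
orientation: [-2.072, -2.357, 0.002]
contact_force: [0.2, -0.2, -0.6]
grip_width: 0.0154
gripper_force: 34.3
```

```bash
python3 -c "
from h import *
im,P,f=cloud('wrist');i=im.reshape(-1,3).astype(int);q=P.reshape(-1,3);o=r.get_obs()
k=(np.hypot(*(q[:,:2]-o['tcp_pos'][:2]).T)<.08)&(i[:,0]>i[:,2]*1.6)&(i[:,0]>50)&(q[:,2]>.04);print('blue z',np.percentile(q[k,2],[5,50,95]),'x',q[k,0].min(),q[k,0].max(),'y',q[k,1].min(),q[k,1].max())
print(o['tcp_pos'],o['orientation'],o['contact_force'],o['clock'],o['grip_width'])
"
```

```text
blue z [0.065953   0.06720344 0.06819415] x 0.5040964182239072 0.5490413953729589 y -0.31544502485990455 -0.2296026396475708
[ 0.51681529 -0.27461884  0.02556272] [-2.07339658e+00 -2.35857802e+00  6.16445230e-04] [ 0.10845582 -0.21831043  0.2445377 ] 12.4667 0.015502436992188865
```

Request:
{"fn": "send_rows", "kwargs": {
  "deltas": [
    {"dx":1,"dy":-2,"dz":-10,"rx":0,"ry":0,"rz":0},
    {"dx":1,"dy":-4,"dz":-19,"rx":0,"ry":0,"rz":0},
    {"dx":1,"dy":-4,"dz":-26,"rx":0,"ry":0,"rz":0},
    {"dx":1,"dy":-4,"dz":-30,"rx":0,"ry":0,"rz":0},
    {"dx":1,"dy":-4,"dz":-31,"rx":0,"ry":0,"rz":0}
  ]
}}

```text
clock: 12.88
tcp_pos: [0.5177, -0.2786, -0.0064]
orientation: [-2.073, -2.358, 0.001]
contact_force: [0.7, -0.5, -0.7]
grip_width: 0.0151
gripper_force: 34.3
```

Request:
{"fn": "send_rows", "kwargs": {
  "deltas": [
    {"dx":0,"dy":0,"dz":-0.7,"rx":0,"ry":0,"rz":0},
    {"dx":0,"dy":0,"dz":-1.4,"rx":0,"ry":0,"rz":0},
    {"dx":0,"dy":0,"dz":-1.4,"rx":0,"ry":0,"rz":0}
  ]
}}

```text
clock: 13.13
tcp_pos: [0.5184, -0.279, -0.0066]
orientation: [2.074, 2.359, 0.0]
contact_force: [-0.1, -0.2, -1.1]
grip_width: 0.0155
gripper_force: 34.3
```

Request:
{"fn": "send_rows", "kwargs": {
  "deltas": [
    {"dx":0,"dy":0,"dz":-0.5,"rx":0,"ry":0,"rz":0},
    {"dx":0,"dy":0,"dz":-0.7,"rx":0,"ry":0,"rz":0},
    {"dx":0,"dy":0,"dz":-0.7,"rx":0,"ry":0,"rz":0}
  ]
}}

```text
clock: 13.38
tcp_pos: [0.5184, -0.279, -0.0073]
orientation: [2.074, 2.359, 0.0]
contact_force: [-0.5, -0.6, -1.1]
grip_width: 0.0156
gripper_force: 34.3
```

Request:
{"fn": "send_rows", "kwargs": {
  "deltas": [
    {"dx":0,"dy":0,"dz":-0.4,"rx":0,"ry":0,"rz":0},
    {"dx":0,"dy":0,"dz":-0.8,"rx":0,"ry":0,"rz":0},
    {"dx":0,"dy":0,"dz":-0.8,"rx":0,"ry":0,"rz":0}
  ]
}}

```text
clock: 13.63
tcp_pos: [0.5184, -0.279, -0.0079]
orientation: [2.074, 2.359, 0.001]
contact_force: [-1.2, 1.7, 4.1]
grip_width: 0.0153
gripper_force: 34.8
```

Request:
{"fn": "send_rows", "kwargs": {
  "deltas": [
    {"dx":0,"dy":0,"dz":-0.3,"rx":0,"ry":0,"rz":0},
    {"dx":0,"dy":0,"dz":-0.6,"rx":0,"ry":0,"rz":0},
    {"dx":0,"dy":0,"dz":-0.6,"rx":0,"ry":0,"rz":0}
  ]
}}

```text
clock: 13.88
tcp_pos: [0.5184, -0.279, -0.0079]
orientation: [2.075, 2.359, 0.001]
contact_force: [-3.0, 1.4, 10.6]
grip_width: 0.0151
gripper_force: 35.8
```

Contact again. I'll ease off, release and rise.

Request:
{"fn": "send_rows", "kwargs": {
  "deltas": [
    {"dx":0,"dy":0,"dz":0.5,"rx":0,"ry":0,"rz":0},
    {"dx":0,"dy":0,"dz":0.7,"rx":0,"ry":0,"rz":0},
    {"dx":0,"dy":0,"dz":0.7,"rx":0,"ry":0,"rz":0}
  ]
}}

```text
clock: 14.13
tcp_pos: [0.5184, -0.2789, -0.0079]
orientation: [2.074, 2.359, 0.0]
contact_force: [-1.2, 0.7, 5.9]
grip_width: 0.0157
gripper_force: 35.2
```

Request:
{"fn": "send_rows", "kwargs": {
  "deltas": [
    {"dx":0,"dy":0,"dz":0,"rx":0,"ry":0,"rz":0},
    {"dx":0,"dy":0,"dz":0,"rx":0,"ry":0,"rz":0},
    {"dx":0,"dy":0,"dz":0,"rx":0,"ry":0,"rz":0},
    {"dx":0,"dy":0,"dz":0,"rx":0,"ry":0,"rz":0},
    {"dx":0,"dy":0,"dz":2,"rx":0,"ry":0,"rz":0}
  ],
  "jaw": 42
}}

```text
clock: 14.55
tcp_pos: [0.518, -0.2788, -0.0066]
orientation: [-2.074, -2.359, 0.0]
contact_force: [-1.0, 0.2, 0.2]
grip_width: 0.0422
gripper_force: 0.0
```

Request:
{"fn": "send_rows", "kwargs": {
  "deltas": [
    {"dx":0,"dy":0,"dz":15,"rx":0,"ry":0,"rz":0},
    {"dx":0,"dy":0,"dz":40,"rx":0,"ry":0,"rz":0},
    {"dx":0,"dy":0,"dz":75,"rx":0,"ry":0,"rz":0},
    {"dx":0,"dy":0,"dz":110,"rx":0,"ry":0,"rz":0},
    {"dx":0,"dy":0,"dz":135,"rx":0,"ry":0,"rz":0}
  ]
}}

```text
clock: 14.97
tcp_pos: [0.5188, -0.2796, 0.1317]
orientation: [2.073, 2.357, 0.001]
contact_force: [0.3, -0.2, 0.4]
grip_width: 0.042
gripper_force: 0.0
```

Request:
{"fn": "send_rows", "kwargs": {
  "deltas": [
    {"dx":0,"dy":0,"dz":0,"rx":0,"ry":0,"rz":0},
    {"dx":0,"dy":0,"dz":0,"rx":0,"ry":0,"rz":0},
    {"dx":0,"dy":0,"dz":0,"rx":0,"ry":0,"rz":0}
  ]
}}

```text
clock: 15.22
tcp_pos: [0.5178, -0.2785, 0.1282]
orientation: [-2.073, -2.359, 0.0]
contact_force: [-0.2, 0.6, -0.6]
grip_width: 0.0421
gripper_force: 0.0
```

```bash
python3 -c "
from h import *
place_check('wrist',(.525,-.28),-1,(.5334,-.2786),7.8,.028,.055)
place_check('top',(.54,.289),1,(.548,.2914),-4.2,.026,.055)
im,_,_=cloud('top');cv2.imwrite('pics/end.png',cv2.resize(im[110:350,110:510],None,fx=2,fy=2))
"
```

```text
wrist 600 xy [ 0.5191 -0.2829] yaw 98.0380135866498 cost 1.5812104493564505 medz 0.03483659463682573
tcp [ 0.5174 -0.2783  0.1276] closing 7.367926329837753 t 15.2667
tray-frame x -23.0 23.1 y -47.4 42.8 (limit 70)
top 498 xy [0.5322 0.2934] yaw 264.8477878880697 cost 1.5482273305903576 medz 0.034478763785221134
tcp [ 0.5173 -0.2783  0.1273] closing 7.364845363911585 t 15.3167
tray-frame x -24.7 21.6 y -44.8 45.9 (limit 70)
```

View pics/end.png

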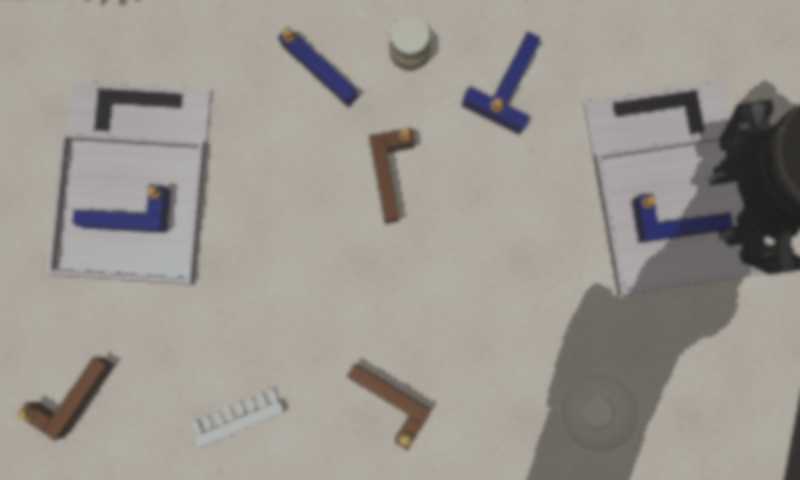

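The left-hand bracket lies in the left tray at (125,210) and the right-hand one in the right tray at (680,218). Both are flat with posts up, and nothing else has moved.

```bash
python3 -c "
from bench import r
print(r.hand_in())"
```

```text
the job is handed in; nothing more can be done
None
```

Both brackets lie flat with posts up in their matching trays, by camera check; the job is handed in at about 15 s on the robot's clock, and no verdict was returned.

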